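Clear the show ring and slide the brush pot into it

ROBOT

A 6-joint arm with a two-finger parallel gripper is mounted at the origin on the work surface. World frame = base frame: x ahead of the robot, y to its left, z up, the work surface at z = 0. Lengths are in m, angles in rad, forces in N, time in s.
With the tool pointing down it reaches from about 0.325 to 0.775 m from the base axis. Payload 5.5 kg.
Tool frame: the origin (TCP) lies midway between the tips of the shut fingers; the grasp point (between the pads) lies 19 mm behind it; z points along the fingers, y is the line along which they close (so a half turn about z gives the same grasp; the last joint's range is limited). The gripper opens to 88 mm and grips with 3 to 60 N. Pads are 20 mm wide; open, the fingers measure 115 mm over their backs; the gripper's body (75 mm by 178 mm) begins 61 mm behind the grasp point.
Start: joints at [-0.057, 0.091, 1.231, -0, 1.82, -0.057], TCP at [0.6, -0, 0.223] pointing down, gripper open.
Joint ranges: [-2.87, 2.87], [-0.86, 2.18], [0.17, 2.46], [-1.51, 4.65], [0.06, 2.69], [-2.65, 2.65]. Speed limits (rad/s): [2.57, 2.57, 3.01, 3.14, 3.14, 3.14].

INTERFACE

Orientations are given as a rotation vector (axis times angle).
In Python, from plant import arm gives the robot as it stands.
- The arm moves only by the tool servo_tool, never from a script. Its argument "increments" is a list of rows, each a list of 6 numbers: the shift along the tool's x, y, z normalised to -1 to 1, where 1 is 0.025 m, then the turn, a rotation vector about the tool's x, y, z normalised to -1 to 1, where 1 is 45 degrees. In form: [[dx, dy, dz, ax, ay, az], ...]. A call has 1 to 10 rows; each row shifts and turns the commanded pose from where the row before left it, along the tool's axes as they then stand; what a row does not reach is not made up. A row lasts 1/12 s, in which the tool goes at most 41.7 mm and 7.16 degrees, less where a joint would pass 70% of its speed; a pose out of reach is approached as far as the arm can. A call with a number of a shift or a turn outside -1 to 1 is refused whole. A call with a gripper value outside its range is refused whole. "hand" is the opening, from 0 (shut) to 1 (fully open), set as the call begins (left out, the last holds). The fingers move at their own pace and stop on an object; "force" is the grip in N (left out, the last holds). Time passes only in rows, so rows that do not move let the fingers close. It gives the time, the measured TCP pose, the force, the opening and the grip force at its end, in the units of the state.
- arm.read_state(): the state, without advancing time (a new reading comes with each control period).
- arm.snapshot(name): name is "scene" or "side" or "wrist"; returns (picture, depth): 384x512x3 uint8, red, green, blue; 384x512 float32, m along the optical axis (not along the pixel's ray), 0 where there is no reading.
- arm.camera_params(name): a dict with "camera_matrix" (3x3 intrinsics, pixels), "D" ([k1, k2, p1, p2, k3] as OpenCV has them; the pictures are not rectified), "xyz" and "rotation" of the camera in the world; the wrist camera has in their place "mount" (4x4, takes a point from camera to tool coordinates, whose origin is the TCP and whose axes are the flange's). Camera axes: x right, y up, looking along -z (the intrinsics and any distortion apply to the point x, -y, -z); pixel columns grow to the right and rows downward; lengths in m; the calibration is good to about 2 mm. A picture is of the moment at which its call begins: read the wrist's pose just before it. camera_params takes no time and is no camera call.
- arm.finish_job(): hands the job in; it is judged then, once.
The state is a dict: "clock": time; "qpos": joint angles; "joint_velocities": joint speeds; "joint_torque": joint torques, N m; "position": TCP position; "eef_rot": TCP orientation; "wrist_force": force on the tool from outside, world axes, zero at the start; "torque": the same for the moment, N m; "width": opening from 0.0 (shut) to 1.0 (fully open); "finger_force": force on a finger pad.
Only numpy, scipy, OpenCV 4.12 (cv2) and the standard library are available. Lean on these libraries where they do the work, as an engineer would, in place of code of your own. Each camera call takes 0.05 s, during which the arm holds its last target. There are 200 camera calls.

TASK

Get the display board ready for the next product clip: hang the headphones that stand over one of the three ring marks on the desk rail, with their headband over its bar and between its posts. Then slide the white pan of make-up brushes along the board, never lifting it or tipping it, to sit centred in the ring that the headphones stood over. Leave the jar, phone stand, mouse and brush bundle where they are.

Things in the scene. Friction and masses are not known exactly. Their poses are not given: they have to be found in the camera images.
- board: Pale display board fixed flat on the desk, 320 (its x) by 440 (its y) by 3 mm thick, smooth top. Origin: centre of its underside, on the desk; z up. Three identical dark ring marks are printed on it in a row along its y, about 150 mm apart and up to 40 mm out of line.
- ring_goal: Printed ring mark, 100 mm outside and 91 mm inside diameter, flat (no height): the one that the headphones stand over at the start, where the pan must end. Origin: its centre, on the top of the board.
- pan: White enamel milk pan of upright dark make-up brushes, 0.4 to 0.75 kg, on a ring mark. 84 mm diameter (72 at the foot), 75 mm high; brushes (fixed in it) reach 165 mm above the foot, within 40 mm of the axis. Origin: centre of foot; z up. Level stick handle along its -x: 14 mm wide and high, ending 139 mm from the pan's axis, centre line 65 mm above the foot.
- pan_handle (a point): Point on the centre line of the pan's handle, 95 mm from the pan's axis and 65 mm above its foot: a good place to pinch across it from above.
- headphones: Black over-ear headphones, 0.24 kg, standing on their ear cups, headband arching over a ring mark. 168 mm wide (x), 56 deep (y), 150 high. Origin: midway between the feet of the cups; z up. Cups 70 mm high, 31 thick, inner faces 106 apart. Headband's top: a level pad 46 mm long (x), 30 deep (y), 18 thick, its top 150 mm above the origin.
- crown (a point): Middle of the underside of the headband's top pad, 132 mm above the headphones' origin; this rests on the bar when hung.
- rail: Steel rail fixed on the desk: a round horizontal bar 16 mm thick along its own y, on two 12 mm posts whose centres are 140 mm apart, on a base plate 90 (x) by 170 (y) by 6 mm. Bar's top 173 mm above the desk. Origin: centre of the base plate's underside; stands at the left or the right side.
- bar_top (a point): Top of the bar at mid-length, 173 mm above the desk; axes as rail (y along the bar).
- jar: Bystander: closed amber glass jar with a black cap, 62 mm diameter, 88 mm high, on the third ring mark. Origin: centre of its foot.
- phone_stand: Bystander: phone on a stand, on the other side from the rail. Round black foot 100 mm diameter, pole 14 mm thick, upright black phone 74 mm wide tilted on top, from 110 to 265 mm above the desk, within 45 mm of the pole axis. Origin: centre of the foot's underside.
- mouse: Bystander: black computer mouse, 104 by 60 mm, 35 mm high, at the far left of the work. Origin: on the desk, under its middle.
- brush_bundle: Bystander: flat bundle of seven make-up brushes lying on the desk at the far right of the work, 172 (its x) by 88 by 13 mm. Origin: centre of its underside.
Not all that is in view belongs to the job. Leave any blue or orange look-alike of the headphones alone.

How it is judged:
By the outcome, as a careful person would: the job done as asked, in the order asked, and still so for the second after the job is handed in, with the robot touching nothing.
It also fails if it takes over 64 s, if anything falls off the work surface, if the arm or the gripper's body presses on something with over 40 N, if the wrist force passes 120 N, or if a joint passes its speed limit or range.

## Working session

There is one attempt and no reset: what is moved stays moved. The work goes in short steps, Python scripts to look and compute and a tool call to move; the robot and the scene stay as the last step left them, time stands still between calls to the robot, and variables do not carry over. Pictures are saved under pics/ and viewed, at most 13 in all, crops included, and the job is handed in when it is done.

Besides the shell and the picture viewer there is one more tool, called after "Request:" by a JSON object that holds its "op" and its "data". servo_tool: Moves the arm, as the interface text tells. Its arguments: {"type":"object","properties":{"increments":{"type":"array","items":{"type":"array","items":{"type":"number"}}},"hand":{"type":"number"},"force":{"type":"number"}},"required":["increments"]}

```bash
mkdir -p pics; ls
cat > h.py <<'E'
import numpy as np, cv2
from plant import arm
from scipy.spatial.transform import Rotation as R
def pose(name, st=None):
    p=arm.camera_params(name)
    K=np.array(p["camera_matrix"],float); D=np.array(p["D"],float)
    if "mount" in p:
        M=np.array(p["mount"]); st=st or arm.read_state()
        T=np.eye(4); T[:3,:3]=R.from_rotvec(st["eef_rot"]).as_matrix(); T[:3,3]=st["position"]; T=T@M
        return K,D,T[:3,:3],T[:3,3]
    r=np.array(p["rotation"],float)
    r=r if r.shape==(3,3) else (R.from_rotvec(r).as_matrix() if r.size==3 else R.from_quat(r).as_matrix())
    return K,D,r,np.array(p["xyz"])
def shot(name,fn):
    P=pose(name); im,d=arm.snapshot(name); np.savez(fn,im=im,d=d,K=P[0],D=P[1],R=P[2],t=P[3])
    cv2.imwrite(f"pics/{fn}.png",im[:,:,::-1]); return im,d,P
def load(fn):
    z=np.load(fn+".npz"); return z["im"],z["d"],(z["K"],z["D"],z["R"],z["t"])
def rays(uv,P):
    n=cv2.undistortPoints(np.array(uv,float).reshape(-1,1,2),P[0],P[1]).reshape(-1,2)
    return np.c_[n[:,0],-n[:,1],-np.ones(len(n))]
def at_z(uv,z,P):
    r=rays(uv,P)@P[2].T; return P[3]+r*((z-P[3][2])/r[:,2])[:,None]
def cloud(d,P):
    v,u=np.indices(d.shape); uv=np.c_[u.ravel(),v.ravel()]
    return ((rays(uv,P)*d.ravel()[:,None])@P[2].T+P[3]).reshape(d.shape+(3,))
E
python3 - <<'E'
from h import *
print(arm.camera_params("scene"),arm.read_state())
ims=[shot(n,n+"0") for n in("scene","side","wrist")]
cv2.imwrite("pics/a.png",cv2.resize(ims[0][0][:,:,::-1],(800,600)))
E
```

```text
pics
{'camera_matrix': array([[445.28526502,   0.        , 251.79201012],
       [  0.        , 445.28526502, 189.62874425],
       [  0.        ,   0.        ,   1.        ]]), 'D': array([-0.13221617,  0.        ,  0.        ,  0.        ,  0.        ]), 'xyz': array([ 1.30025768, -0.38397305,  0.9916385 ]), 'rotation': array([0.71113097, 0.45591882, 1.11237057])} {'clock': 0.0, 'qpos': array([-5.66803765e-02,  9.18400067e-02,  1.23182265e+00, -1.59574540e-05,
        1.81982473e+00, -5.66773090e-02]), 'joint_velocities': array([-0.00104296, -0.00138882,  0.00120475,  0.00120676,  0.00087227,
       -0.00049566]), 'joint_torque': array([-3.13584051e-04, -4.46447504e+01, -4.06449509e+01,  6.96761138e-02,
        2.93726998e-02, -1.50731516e-04]), 'position': array([5.99709508e-01, 2.10681910e-05, 2.21553891e-01]), 'eef_rot': array([-2.22045654e+00, -2.22044103e+00,  1.99916077e-03]), 'wrist_force': array([ 0.67175238,  0.03232481, -0.22593162]), 'torque': array([-0.02935088,  0.05313933,  0.0151894 ]), 'finger_force': 0.0, 'width': 1.0001019194696938}
```

View pics/a.png

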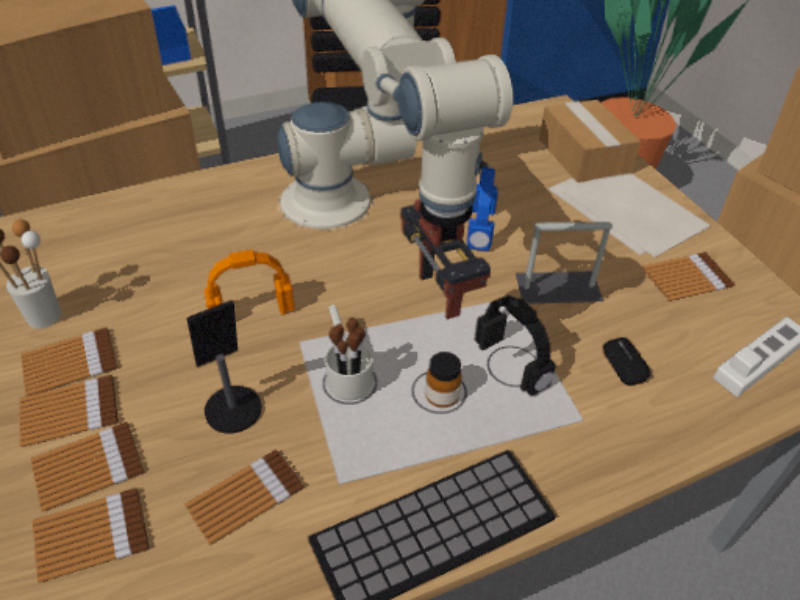

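View pics/side0.png

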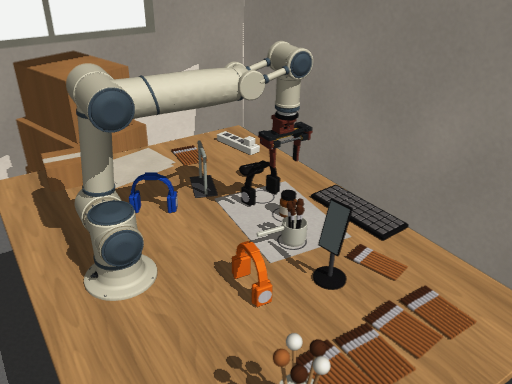

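The scene view shows the black headphones at (515,345) on the board's left ring, jar at (440,380), pan at (348,370) with its handle toward the robot, and the rail at (565,260). Next I'll segment the depth clouds.

Run:
```python
from h import *
def rect(p):
    (c,s,a)=cv2.minAreaRect((p[:,:2]*1000).astype(np.float32)); return np.round(c,1),np.round(s,1),round(a,1)
for n in("scene0","side0"):
    im,d,P=load(n); C=cloud(d,P); ok=d>0; dark=im.max(2)<70
    def box(x0,x1,y0,y1,z0,z1): return ok&(C[...,0]>x0)&(C[...,0]<x1)&(C[...,1]>y0)&(C[...,1]<y1)&(C[...,2]>z0)&(C[...,2]<z1)
    print(n)
    # coarse pixel picks in scene
    if n=="scene0":
        for k,(u,v) in dict(hp=(510,300),hpcup=(540,375),jar=(445,360),pan=(350,385),bar=(570,226),handle=(336,318),stand=(215,330)).items():
            print(k,C[int(v*.64),int(u*.64)].round(3))
    m=box(.3,.8,-.4,.4,.12,.30)
    lab,L,st,ce=cv2.connectedComponentsWithStats(m.astype(np.uint8))
    for i in range(1,lab):
        if st[i,4]>15:
            q=C[L==i]; print(st[i,4],np.percentile(q,2,0).round(3),np.percentile(q,98,0).round(3),np.median(im[L==i],0))
# topdown merged map
S=1.5; W=np.full((600,800,3),60,np.uint8); Z=np.full((600,800),-1.)
for n in("side0","scene0","wrist0"):
    im,d,P=load(n); C=cloud(d,P); g=(d>0)&(C[...,2]<.19)&(C[...,2]>-.01)
    c=C[g]; u=((.5-c[:,1])/.00125).astype(int); v=((.85-c[:,0])/.00125).astype(int)
    k=(u>=0)&(u<799)&(v>=0)&(v<599)
    for a,b,z,col in zip(u[k],v[k],c[k,2],im[g][k]):
        for i in(0,1):
            for j in (0,1):
                if z>Z[b+i,a+j]+.003: Z[b+i,a+j]=z; W[b+i,a+j]=col[::-1]
cv2.imwrite("pics/top.png",W)
```

```text
scene0
hp [0.588 0.148 0.145]
hpcup [0.702 0.154 0.066]
jar [0.625 0.007 0.089]
pan [ 0.587 -0.151  0.052]
bar [0.472 0.342 0.17 ]
handle [ 0.448 -0.126  0.075]
stand [ 0.527 -0.348  0.208]
245 [0.445 0.283 0.126] [0.495 0.397 0.173] [106. 105. 100.]
33 [ 0.551 -0.01   0.262] [0.558 0.01  0.299] [60. 35. 32.]
123 [ 0.545 -0.013  0.221] [0.557 0.007 0.276] [40. 31. 31.]
254 [ 0.3   -0.313  0.121] [ 0.318 -0.201  0.151] [171.  90.   0.]
142 [ 0.645 -0.013  0.224] [0.656 0.01  0.275] [70.  36.  30.5]
423 [0.567 0.134 0.122] [0.676 0.175 0.154] [26. 25. 25.]
1015 [ 0.504 -0.386  0.123] [ 0.543 -0.315  0.262] [18. 17. 18.]
319 [ 0.528 -0.169  0.124] [ 0.58  -0.116  0.157] [85. 52. 33.]
side0
132 [ 0.641 -0.015  0.224] [0.655 0.01  0.297] [40. 19. 16.]
100 [0.44  0.278 0.122] [0.485 0.394 0.175] [104.5  94.5  78.5]
277 [ 0.543 -0.014  0.123] [0.646 0.166 0.289] [18. 16. 14.]
213 [ 0.524 -0.17   0.122] [ 0.573 -0.121  0.157] [60. 34. 19.]
1181 [ 0.495 -0.387  0.123] [ 0.538 -0.316  0.262] [63. 69. 68.]
108 [ 0.3   -0.317  0.123] [ 0.315 -0.211  0.153] [205.   99.5  20. ]
```

View pics/top.png

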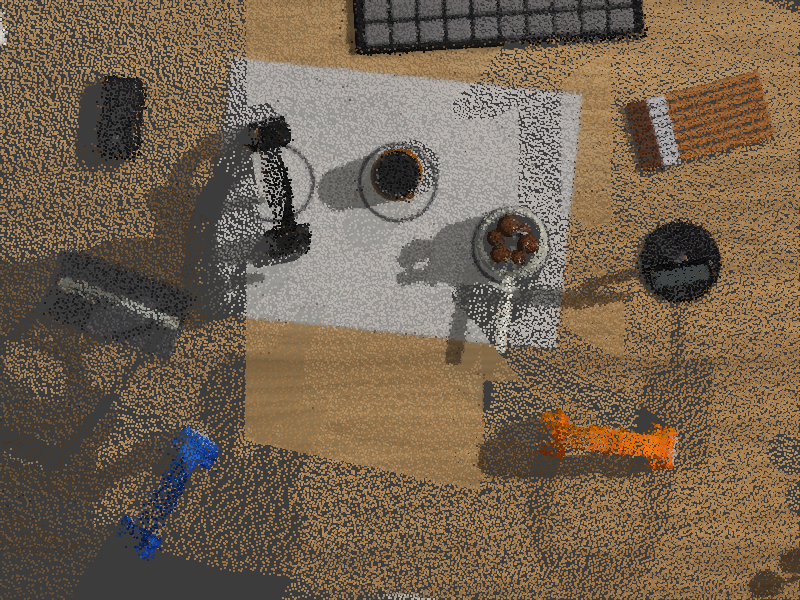

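The top-down map (1.25 mm per px) shows:
- The headphones lie from (270,133) to (288,241), and their ring is centred near (278,182).
- The jar is at (398,174) and the pan at (511,243), with its handle tip at (502,345).
- The rail bar runs from (60,285) to (178,323).

I'll move above the headphones now.

Request:
{"op": "servo_tool", "data": {"increments": [[1,0.12,-0.2,0,0,0],[1,0.12,-0.2,0,0,0],[1,0.12,-0.2,0,0,0],[1,0.12,-0.2,0,0,0],[1,0.12,-0.2,0,0,0],[1,0.12,-0.2,0,0,0],[0,0,0,0,0,-0.158],[0,0,0,0,0,-0.158],[0,0,0,0,0,-0.158],[0,0,0,0,0,-0.158]], "hand": 1}}

```text
clock: 0.98
position: [0.6179, 0.1503, 0.252]
eef_rot: [-1.598, -2.704, 0.001]
wrist_force: [0.1, 0.0, 0.6]
width: 1.0
finger_force: 0.0
```

Request:
{"op": "servo_tool", "data": {"increments": [[0,0,0,0,0,-0.158],[0,0,0,0,0,-0.158],[0,0,0,0,0,-0.158],[0,0,0,0,0,-0.158],[0,0,0,0,0,-0.158],[0,0,0,0,0,-0.158],[0,0,0,0,0,-0.158],[0,0,0,0,0,-0.158],[0,0,0,0,0,-0.158],[0,0,0,0,0,-0.158]]}}

```text
clock: 1.82
position: [0.6179, 0.15, 0.2521]
eef_rot: [0.271, -3.129, 0.0]
wrist_force: [0.5, -0.2, 0.3]
width: 1.001
finger_force: 0.0
```

Run:
```python
from h import *
im,d,P=shot("wrist","w1"); s=arm.read_state()
print(s["position"],R.from_rotvec(s["eef_rot"]).as_matrix().round(3))
S=.0008; W=np.full((600,800,3),60,np.uint8); Z=np.full((600,800),-1.)
H=[]
for n in("side0","scene0","w1"):
    i2,dd,Q=load(n); C=cloud(dd,Q); g=(dd>0)&(C[...,2]<.2)&(C[...,2]>-.01); c=C[g]; H.append((n,c,i2[g]))
    q=c[(abs(c[:,0]-.62)<.03)&(abs(c[:,1]-.152)<.05)&(c[:,2]>.125)&(c[:,2]<.17)]
    print(n,len(q), np.percentile(q[:,2],[5,50,95]).round(4) if len(q) else '')
    q=q[q[:,2]>.145]
    if len(q)>10:
        print(cv2.minAreaRect((q[:,:2]*1000).astype(np.float32)), q.mean(0).round(4))
    bz=c[(c[:,2]>.163)&(c[:,2]<.18)&(c[:,1]>.26)&(c[:,1]<.42)&(c[:,0]>.4)]
    if len(bz)>20:
        m=bz.mean(0); u,sv,vt=np.linalg.svd(bz[:,:2]-m[:2],full_matrices=False); t=(bz[:,:2]-m[:2])@vt[0]
        print("bar",m.round(4),np.percentile(bz[:,2],[50,95]).round(4),vt[0].round(3),"ends",(m[:2]+vt[0]*np.percentile(t,1)).round(4),(m[:2]+vt[0]*np.percentile(t,99)).round(4))
vis=im[:,:,::-1].copy(); cv2.imwrite("pics/w1b.png",cv2.resize(vis,(768,576)))
```

```text
[0.61793002 0.14995935 0.25209909] [[-0.984 -0.179 -0.001]
 [-0.179  0.984 -0.   ]
 [ 0.001 -0.    -1.   ]]
side0 90 [0.1389 0.1497 0.1549]
((618.3804931640625, 153.69851684570312), (62.57142639160156, 35.873802185058594), 20.67226219177246) [0.6145 0.151  0.1507]
bar [1.1732 0.3388 0.1713] [0.1715 0.1787] [-1.     0.003] ends [1.8438 0.3367] [0.4408 0.3412]
scene0 239 [0.1385 0.1496 0.1541]
((619.2364501953125, 155.1234130859375), (60.74010467529297, 33.68708038330078), 9.784249305725098) [0.6195 0.1533 0.1504]
bar [0.4732 0.3498 0.1685] [0.1685 0.1728] [0.34 0.94] ends [0.4489 0.2826] [0.4977 0.4175]
w1 1973 [0.1435 0.1513 0.1527]
((616.6585083007812, 155.99090576171875), (56.89314651489258, 29.41311264038086), 9.360112190246582) [0.6141 0.1552 0.151 ]
bar [0.4523 0.2959 0.1688] [0.1694 0.1722] [0.421 0.907] ends [0.4455 0.2813] [0.4611 0.3149]
```

View pics/w1b.png

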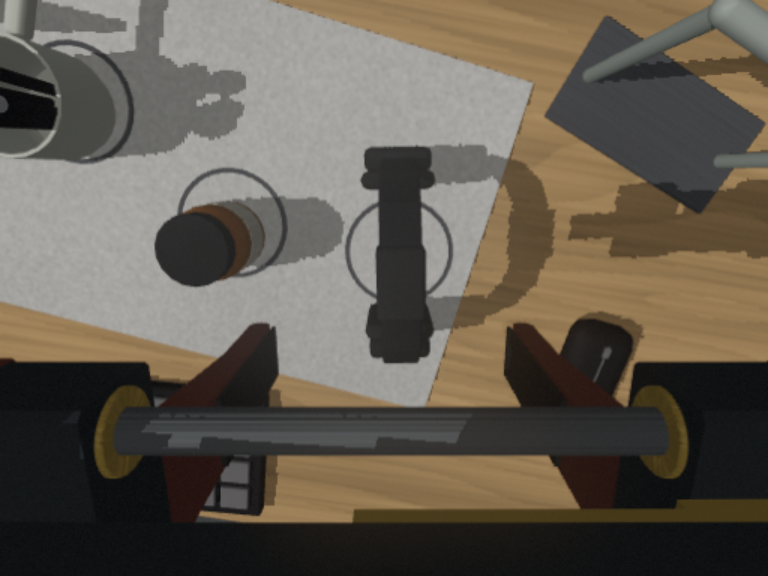

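The wrist view shows the pad at (400,275), lined up with the fingers, and the goal ring spanning u 346–453 at v≈250. The rail and its base plate are at the upper right. The pad centre works out at (0.617, 0.156), yaw 9.4°, so I'll descend.

Request:
{"op": "servo_tool", "data": {"increments": [[0,0.24,0,0,0,0.02],[0,0,0.7,0,0,0],[0,0,0.8,0,0,0],[0,0,0.8,0,0,0],[0,0,0.8,0,0,0],[0,0,0.7,0,0,0],[0,0,0.5,0,0,0],[0,0,0.22,0,0,0],[0,0,0,0,0,0]]}}

```text
clock: 2.62
position: [0.6163, 0.1557, 0.1378]
eef_rot: [0.234, -3.13, 0.001]
wrist_force: [0.5, -0.2, 0.8]
width: 0.999
finger_force: 0.0
```

Run:
```python
from h import *
im,d,P=load("w1")
q=at_z(np.array([[346,250],[453,250],[362,213],[364,287]])/1.5,.003,P)[:,:2]
A=np.c_[2*q,np.ones(4)]; s=np.linalg.lstsq(A,(q**2).sum(1),rcond=None)[0]
print("ring",s[:2],np.sqrt(s[2]+s[0]**2+s[1]**2))
# better: dark ring pixels in annulus on board
C=cloud(d,P); r=np.hypot(C[...,0]-s[0],C[...,1]-s[1]); g=im.mean(2)
m=(abs(C[...,2]-.003)<.006)&(abs(r-.048)<.006)&(g<110)&(d>0)
q=C[m][:,:2]; print(m.sum())
for _ in range(5):
    A=np.c_[2*q,np.ones(len(q))]; s=np.linalg.lstsq(A,(q**2).sum(1),rcond=None)[0]; rr=np.sqrt(s[2]+s[0]**2+s[1]**2)
    e=abs(np.hypot(*(q-s[:2]).T)-rr); q=q[e<max(.003,np.percentile(e,80))]
print("ringfit",s[:2],rr,len(q)); st=arm.read_state(); print(st["position"])
```

```text
ring [0.61968118 0.15877484] 0.048807936037225635
433
ringfit [0.62121887 0.15778564] 0.047692993789209555 421
[0.61632545 0.15573576 0.13781012]
```

Request:
{"op": "servo_tool", "data": {"increments": [[0,0,-0.04,0,0,0],[0,0,0,0,0,0],[0,0,0,0,0,0],[0,0,0,0,0,0],[0,0,0,0,0,0],[0,0,0,0,0,0],[0,0,0,0,0,0],[0,0,0,0,0,0]], "hand": 0, "force": 30}}

```text
clock: 3.28
position: [0.617, 0.1559, 0.1406]
eef_rot: [0.237, -3.133, 0.0]
wrist_force: [-0.4, 1.0, -0.4]
width: 0.433
finger_force: 0.0
```

Request:
{"op": "servo_tool", "data": {"increments": [[0,0,-0.2,0,0,0],[0,0,-0.5,0,0,0],[0,0,-0.5,0,0,0],[0,0,-0.3,0,0,0],[0,0,0,0,0,0]]}}

```text
clock: 3.7
position: [0.6181, 0.1562, 0.1819]
eef_rot: [-0.236, 3.128, 0.001]
wrist_force: [1.0, 1.0, -2.2]
width: 0.337
finger_force: 29.7
```

The fingers were still closing when the lift began, so I'll check the grip with a scene crop.

Run:
```python
from h import *
im,d,P=shot("scene","s2"); C=cloud(d,P); st=arm.read_state(); p=st["position"]; print(p, st["wrist_force"],st["width"])
dk=(d>0)&(im.max(2)<60)&(np.hypot(C[...,0]-p[0],C[...,1]-p[1])<.13)&(C[...,1]>.09)
z=C[dk][:,2]; print("dark z",np.percentile(z,[0.5,2,5]).round(4))
v,u=np.nonzero(dk); print(u.min(),u.max(),v.min(),v.max())
c=im[130:290,270:400,::-1]; cv2.imwrite("pics/s2c.png",cv2.resize(c,None,fx=3.7,fy=3.7,interpolation=cv2.INTER_CUBIC))
```

```text
[0.61780473 0.15606888 0.18041215] [ 0.08647465  0.05401809 -2.19086313] 0.339729844426207
dark z [0.0467 0.0536 0.0623]
306 376 90 245
```

View pics/s2c.png

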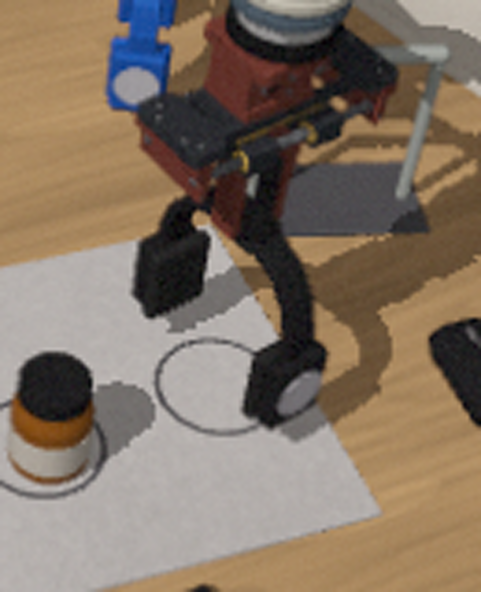

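The scene crop shows the headphones hanging level in the gripper, with the empty ring at (210,385). In w1 the rail base plate's four corners are at (605,15), (545,117), (700,212) and (765,125), so I'll compute the rail pose from them.

Run:
```python
from h import *
im,d,P=load("w1")
q=at_z(np.array([[605,15],[545,117],[700,212],[765,125]])/1.5,.006,P)[:,:2]
print(q.round(4),q.mean(0),[np.linalg.norm(q[i]-q[(i+1)%4]).round(4) for i in range(4)])
C=[]
for n in("scene0","s2","side0"):
    i,d,P=load(n); c=cloud(d,P)[d>0]; 
    m=(abs(c[:,0]-.47)<.07)&(abs(c[:,1]-.35)<.09)
    for nm,lo,hi in(("bar",.169,.178),("plate",.002,.010)):
        b=c[m&(c[:,2]>lo)&(c[:,2]<hi)]
        if nm=="plate":
            continue
        mu=b[:,:2].mean(0); u,s,vt=np.linalg.svd(b[:,:2]-mu,full_matrices=False); t=(b[:,:2]-mu)@vt[0]
        e=[(mu+vt[0]*np.percentile(t,k)).round(4) for k in(1,99)]
        print(n,nm,len(b),"mid",(e[0]+e[1])/2,"deg",np.degrees(np.arctan2(vt[0][1],vt[0][0])).round(1),np.ptp(t))
```

```text
[[0.4006 0.2885]
 [0.4848 0.2603]
 [0.5388 0.4177]
 [0.4584 0.448 ]] [0.47067736 0.35361848] [np.float64(0.0888), np.float64(0.1664), np.float64(0.0859), np.float64(0.1696)]
scene0 bar 82 mid [0.47305 0.3527 ] deg 70.3 0.14638908960033287
s2 bar 35 mid [0.4869 0.3917] deg -109.6 0.05734177413302806
side0 bar 60 mid [0.46715 0.34755] deg -110.1 0.151624518611521
```

Request:
{"op": "servo_tool", "data": {"increments": [[0,0,-0.4,0,0,0],[0,0,-0.8,0,0,0],[0,0,-0.8,0,0,0],[0,0,-0.8,0,0,0.1],[0,0,-0.8,0,0,0.15],[0,0,-0.8,0,0,0.15],[0,0,-0.8,0,0,0.124],[0,0,-0.8,0,0,0.1],[0,0,-0.4,0,0,0],[0,0,0,0,0,0]]}}

```text
clock: 4.58
position: [0.6173, 0.156, 0.3416]
eef_rot: [0.53, 3.092, 0.003]
wrist_force: [0.2, -0.2, -1.9]
width: 0.343
finger_force: 29.7
```

Request:
{"op": "servo_tool", "data": {"increments": [[0.2,0.13,0,0,0,0],[0.4,0.26,0,0,0,0],[0.6,0.4,0,0,0,0],[0.8,0.53,0,0,0,0],[0.9,0.6,0,0,0,0],[0.9,0.6,0,0,0,0],[0.9,0.6,0,0,0,0],[0.9,0.6,0,0,0,0],[0.8,0.53,0,0,0,0],[0.7,0.46,0,0,0,0]]}}

```text
clock: 5.42
position: [0.4864, 0.3278, 0.3366]
eef_rot: [-0.527, -3.095, 0.002]
wrist_force: [0.2, -0.6, -1.9]
width: 0.34
finger_force: 29.7
```

Request:
{"op": "servo_tool", "data": {"increments": [[0.5,0.33,0,0,0,0],[0.3,0.2,0,0,0,0],[0.15,0.1,0,0,0,0],[0.0,0.0,0,0,0,0],[0.0,0.0,0,0,0,0],[0.0,0.0,0,0,0,0]]}}

```text
clock: 5.92
position: [0.4721, 0.3481, 0.3378]
eef_rot: [-0.532, -3.096, 0.001]
wrist_force: [-0.1, 0.4, -2.6]
width: 0.34
finger_force: 29.7
```

Run:
```python
from h import *
i2=[shot(n,n+"3")[0] for n in ("scene","wrist")]; s=arm.read_state()
print(s["position"],R.from_rotvec(s["eef_rot"]).as_matrix().round(3),s["wrist_force"])
a=cv2.resize(i2[0][60:252,256:512,::-1],(400,300),interpolation=cv2.INTER_CUBIC); b=cv2.resize(i2[1][:,:,::-1],(400,300))
cv2.imwrite("pics/p3.png",np.hstack([a,b]))
```

```text
[0.47223974 0.34806101 0.33796093] [[-0.943  0.334 -0.   ]
 [ 0.334  0.943 -0.   ]
 [ 0.    -0.    -1.   ]] [-0.39407514 -1.19516243 -1.02933007]
```

View pics/p3.png

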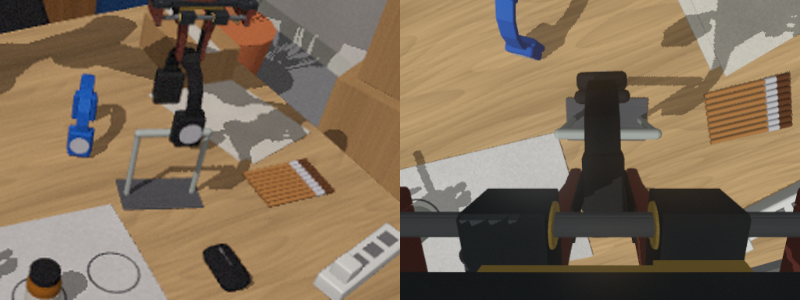

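The left tile shows the headphones over the rail. The right tile shows the bar level in the image from u≈555 to 660 at v≈134, nearly centred under the band. I'll refine using the wrist depth.

Run:
```python
from h import *
i,d,P=load("wrist3"); C=cloud(d,P); c=C[d>0]
b=c[(abs(c[:,0]-.47)<.07)&(abs(c[:,1]-.35)<.1)&(c[:,2]>.15)&(c[:,2]<.182)]
ax=np.array([.334,.943]); nx=np.array([-.943,.334])
t=(b[:,:2])@ax; n=b[:,:2]@nx; tcp=np.array([.4722,.3481])
print(len(b),"z",np.percentile(b[:,2],[50,95,99]),"along rel TCP",np.percentile(t-tcp@ax,[.5,99.5]).round(4),"across rel",np.percentile(n-tcp@nx,[1,50,99]).round(4))
top=b[b[:,2]>np.percentile(b[:,2],95)-.003]; print("ridge",len(top),np.median(top[:,:2]@nx-tcp@nx), np.polyfit(top[:,:2]@ax-tcp@ax, top[:,:2]@nx-tcp@nx,1))
```

```text
1236 z [0.17043024 0.17239345 0.17301098] along rel TCP [-0.0703  0.0811] across rel [-0.0015  0.007   0.0132]
ridge 843 0.0061476562025768455 [-0.00088313  0.00591288]
```

Request:
{"op": "servo_tool", "data": {"increments": [[0.12,0.1,0,0,0,0],[0.12,0.1,0.3,0,0,0],[0,0,0.7,0,0,0],[0,0,0.8,0,0,0],[0,0,0.8,0,0,0],[0,0,0.8,0,0,0],[0,0,0.8,0,0,0],[0,0,0.8,0,0,0],[0,0,0.6,0,0,0],[0,0,0.3,0,0,0]]}}

```text
clock: 6.85
position: [0.4667, 0.3551, 0.1871]
eef_rot: [-0.53, -3.093, 0.005]
wrist_force: [-1.5, 0.4, -2.5]
width: 0.339
finger_force: 29.7
```

Request:
{"op": "servo_tool", "data": {"increments": [[0,0,0.1,0,0,0],[0,0,0.1,0,0,0],[0,0,0.1,0,0,0],[0,0,0,0,0,0],[0,0,0,0,0,0]]}}

```text
clock: 7.27
position: [0.4679, 0.3557, 0.1841]
eef_rot: [0.53, 3.095, 0.002]
wrist_force: [-0.4, -0.1, -3.0]
width: 0.336
finger_force: 29.7
```

Request:
{"op": "servo_tool", "data": {"increments": [[0,0,0.06,0,0,0],[0,0,0.06,0,0,0],[0,0,0.04,0,0,0],[0,0,0,0,0,0],[0,0,0,0,0,0]]}}

```text
clock: 7.68
position: [0.4681, 0.3558, 0.1831]
eef_rot: [0.53, 3.093, 0.005]
wrist_force: [-2.7, -2.3, 8.5]
width: 0.341
finger_force: 29.7
```

Request:
{"op": "servo_tool", "data": {"increments": [[0,0,-0.04,0,0,0],[0,0,0,0,0,0],[0,0,0,0,0,0]]}}

```text
clock: 7.93
position: [0.4681, 0.3558, 0.1831]
eef_rot: [0.53, 3.094, 0.004]
wrist_force: [-2.8, -1.5, 8.1]
width: 0.339
finger_force: 29.7
```

Request:
{"op": "servo_tool", "data": {"increments": [[0,0,0,0,0,0],[0,0,0,0,0,0],[0,0,0,0,0,0],[0,0,0,0,0,0],[0,0,0,0,0,0],[0,0,0,0,0,0]], "hand": 0.65}}

```text
clock: 8.43
position: [0.4676, 0.3555, 0.1798]
eef_rot: [-0.53, -3.096, 0.001]
wrist_force: [-0.3, 1.2, -0.3]
width: 0.649
finger_force: 0.0
```

Request:
{"op": "servo_tool", "data": {"increments": [[0,0,-0.2,0,0,0],[0,0,-0.5,0,0,0],[0,0,-0.8,0,0,0],[0,0,-0.8,0,0,0],[0,0,-0.7,0,0,0],[0,0,-0.3,0,0,0],[0,0,0,0,0,0]]}}

```text
clock: 9.02
position: [0.4683, 0.3559, 0.2662]
eef_rot: [0.53, 3.093, 0.006]
wrist_force: [1.3, 0.1, -0.1]
width: 0.648
finger_force: 0.0
```

Run:
```python
from h import *
i2=[shot(n,n+"4")[0] for n in ("scene","wrist")]; s=arm.read_state()
print(s["position"],s["qpos"].round(3))
a=cv2.resize(i2[0][60:252,256:512,::-1],(400,300),interpolation=cv2.INTER_CUBIC); b=cv2.resize(i2[1][:,:,::-1],(400,300))
cv2.imwrite("pics/p4.png",np.hstack([a,b]))
# pan from scene0+wrist0+w1: rim & handle
for n in("scene0","side0","wrist0","w1"):
    im,d,P=load(n); C=cloud(d,P); c=C[(d>0)]
    f=c[(abs(c[:,0]-.546)<.06)&(abs(c[:,1]+.139)<.06)&(c[:,2]>.073)&(c[:,2]<.082)]
    h=c[(c[:,0]>.405)&(c[:,0]<.495)&(abs(c[:,1]+.13)<.04)&(c[:,2]>.066)&(c[:,2]<.085)]
    if len(f)>15: print(n,"rim",len(f),f[:,:2].min(0).round(3),f[:,:2].max(0).round(3),(cv2.minEnclosingCircle((f[:,:2]*1000).astype(np.float32))))
    if len(h)>15:
        k=np.polyfit(h[:,0],h[:,1],1); print("  handle",len(h),h.mean(0).round(4),h.min(0).round(4),"slope",k, "y at .45:",np.polyval(k,.45), "z95",np.percentile(h[:,2],95))
```

```text
[0.46775944 0.35553962 0.26251908] [ 0.592  0.069  1.183 -0.     1.889 -0.639]
scene0 rim 114 [ 0.493 -0.182] [ 0.591 -0.099] ((541.1718139648438, -139.63441467285156), 50.17431640625)
  handle 64 [ 0.439  -0.1268  0.0732] [ 0.4135 -0.1361  0.0671] slope [-0.07840159 -0.09238295] y at .45: -0.12766366396063655 z95 0.07607905509615012
side0 rim 104 [ 0.488 -0.182] [ 0.591 -0.099] ((539.26708984375, -136.94064331054688), 51.66627502441406)
  handle 109 [ 0.4504 -0.13    0.072 ] [ 0.4093 -0.1419  0.066 ] slope [-0.11656768 -0.07750537] y at .45: -0.12996082612063542 z95 0.07629258040503435
wrist0 rim 298 [ 0.507 -0.18 ] [ 0.587 -0.096] ((546.9681396484375, -137.44717407226562), 42.26222610473633)
w1 rim 900 [ 0.486 -0.144] [ 0.589 -0.096] ((537.4270629882812, -133.41409301757812), 51.77968215942383)
  handle 238 [ 0.4889 -0.1286  0.0722] [ 0.4806 -0.1383  0.0661] slope [-0.28952368  0.01295435] y at .45: -0.11733130232491172 z95 0.07502452153336045
```

View pics/p4.png

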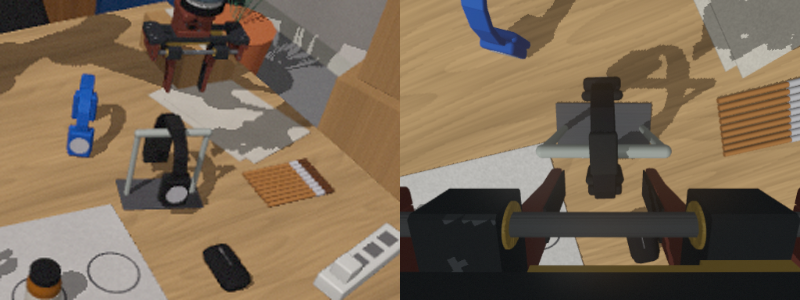

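The headphones hang over the bar between the posts; the left tile shows them at (175,160), and the right tile shows the band midway along the bar. Next I'll move to the pan handle.

Request:
{"op": "servo_tool", "data": {"increments": [[0,0,-0.2,0,0,-0.1535],[0,0,-0.2,0,0,-0.1535],[0,-0.3,0,0,0,0],[0,-0.6,0,0,0,0],[0,-0.9,0,0,0,0],[0,-1,0,0,0,0],[0,-1,0,0,0,0],[0,-1,0,0,0,0],[0,-1,0,0,0,0],[0,-1,0,0,0,0]]}}

```text
clock: 9.95
position: [0.4503, 0.1847, 0.2711]
eef_rot: [-0.161, -3.136, 0.001]
wrist_force: [0.5, 0.5, 0.1]
width: 0.648
finger_force: 0.0
```

Request:
{"op": "servo_tool", "data": {"increments": [[-0.133,-1,0,0,0,0],[-0.133,-1,0,0,0,0],[-0.133,-1,0,0,0,0],[-0.133,-1,0,0,0,0],[-0.133,-1,0,0,0,0],[-0.133,-1,0,0,0,0],[-0.133,-1,0,0,0,0],[-0.133,-1,0,0,0,0],[-0.133,-1,0,0,0,0],[-0.133,-1,0,0,0,0]]}}

```text
clock: 10.78
position: [0.4588, -0.0672, 0.2712]
eef_rot: [-0.161, -3.136, -0.0]
wrist_force: [-0.4, 0.2, -0.5]
width: 0.65
finger_force: 0.0
```

Request:
{"op": "servo_tool", "data": {"increments": [[0,-0.9,0,0,0,0],[0,-0.7,0,0,0,0],[0,-0.5,0,0,0,0],[0,-0.3,0,0,0,0],[0,-0.1,0,0,0,0],[0,0,0,0,0,0],[0,0,0,0,0,0]]}}

```text
clock: 11.37
position: [0.4534, -0.1275, 0.2723]
eef_rot: [-0.155, -3.137, -0.001]
wrist_force: [-0.0, -0.1, -0.1]
width: 0.649
finger_force: 0.0
```

Run:
```python
from h import *
im,d,P=shot("wrist","w5"); s=arm.read_state(); Rm=R.from_rotvec(s["eef_rot"]).as_matrix()
print(s["position"],Rm.round(3)); p=s["position"][:2]
C=cloud(d,P); c=C[d>0]; b=c[(abs(c[:,0]-.546)<.07)&(abs(c[:,1]+.139)<.06)&(c[:,2]>.0735)&(c[:,2]<.081)]
f=b[b[:,0]>.515]
print(len(f), cv2.minEnclosingCircle((f[:,:2]*1000).astype(np.float32)) if len(f)>5 else '')
def circ(q):
    A=np.c_[2*q,np.ones(len(q))]; k=np.linalg.lstsq(A,(q**2).sum(1),rcond=None)[0]; return k[:2],np.sqrt(k[2]+k[:2]@k[:2])
if len(f)>20: print("rim fit",circ(f[:,:2]))
h=c[(c[:,0]>.405)&(c[:,0]<.49)&(abs(c[:,1]+.13)<.04)&(c[:,2]>.068)&(c[:,2]<.085)]
if len(h)>15:
    k=np.polyfit(h[:,0],h[:,1],1); print("handle",len(h),h.min(0),h.max(0),k,np.degrees(np.arctan(k[0])),np.polyval(k,[.42,.4525,.48]),np.median(h[:,2]))
cv2.imwrite("pics/p5.png",im[:,:,::-1])
```

```text
[ 0.45347798 -0.12729081  0.27247415] [[-0.995  0.098 -0.   ]
 [ 0.098  0.995  0.   ]
 [ 0.     0.    -1.   ]]
280 ((546.4637451171875, -138.7369384765625), 41.9656867980957)
rim fit (array([ 0.54760392, -0.13863948]), np.float64(0.03828772513502214))
handle 761 [ 0.40890828 -0.13822515  0.06845314] [ 0.48995665 -0.11576807  0.07596956] [-0.12379288 -0.07105697] -7.056907211945937 [-0.12304998 -0.12707325 -0.13047755] 0.07328319122728111
```

View pics/p5.png

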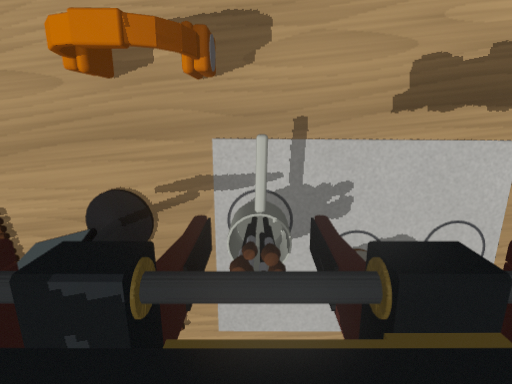

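The wrist view shows the handle at u≈262, midway between the fingers and along tool x. I'll descend and grip.

Request:
{"op": "servo_tool", "data": {"increments": [[0.05,0,0.4,0,0,0.03],[0,0,0.9,0,0,0],[0,0,1,0,0,0],[0,0,1,0,0,0],[0,0,1,0,0,0],[0,0,1,0,0,0],[0,0,1,0,0,0],[0,0,0.9,0,0,0],[0,0,0.8,0,0,0],[0,0,0.5,0,0,0]]}}

```text
clock: 12.25
position: [0.4508, -0.1267, 0.0568]
eef_rot: [-0.191, -3.132, -0.002]
wrist_force: [-0.8, -0.3, -0.4]
width: 0.651
finger_force: 0.0
```

Request:
{"op": "servo_tool", "data": {"increments": [[0,0,0.3,0,0,0],[0,0,0.14,0,0,0],[0,0,0,0,0,0],[0,0,0,0,0,0]]}}

```text
clock: 12.58
position: [0.4528, -0.1279, 0.0502]
eef_rot: [0.191, 3.134, -0.001]
wrist_force: [-0.7, 1.2, 0.6]
width: 0.651
finger_force: 0.0
```

Request:
{"op": "servo_tool", "data": {"increments": [[0,0,0,0,0,0],[0,0,0,0,0,0],[0,0,0,0,0,0],[0,0,0,0,0,0],[0,0,0,0,0,0],[0,0,0,0,0,0],[0,0,0,0,0,0],[0,0,0,0,0,0],[0,0,0,0,0,0],[0,0,0,0,0,0]], "hand": 0, "force": 40}}

```text
clock: 13.42
position: [0.4523, -0.1277, 0.0492]
eef_rot: [0.191, 3.136, 0.0]
wrist_force: [-0.5, 1.3, 0.4]
width: 0.157
finger_force: 40.0
```

Request:
{"op": "servo_tool", "data": {"increments": [[0.03,0.08,0,0,0,0],[0.06,0.16,0,0,0,0],[0.1,0.3,0,0,0,0],[0.12,0.35,0,0,0,0],[0.12,0.35,0,0,0,0],[0.12,0.35,0,0,0,0],[0.12,0.35,0,0,0,0],[0.12,0.35,0,0,0,0],[0.12,0.35,0,0,0,0],[0.14,0.43,0,0,0,0]]}}

```text
clock: 14.25
position: [0.4352, -0.0476, 0.0491]
eef_rot: [0.191, 3.136, -0.0]
wrist_force: [0.9, -2.9, -0.6]
width: 0.153
finger_force: 40.0
```

Request:
{"op": "servo_tool", "data": {"increments": [[0.035,0.287,0,0,0,0],[0.035,0.287,0,0,0,0],[0.035,0.287,0,0,0,0],[0.035,0.287,0,0,0,0],[0.035,0.287,0,0,0,0],[0.035,0.287,0,0,0,0],[0.035,0.287,0,0,0,0],[0.035,0.287,0,0,0,0],[0.035,0.287,0,0,0,0]]}}

```text
clock: 15.0
position: [0.4355, 0.0173, 0.0491]
eef_rot: [-0.191, -3.136, 0.0]
wrist_force: [-0.6, -4.5, 0.9]
width: 0.155
finger_force: 40.0
```

Request:
{"op": "servo_tool", "data": {"increments": [[0.035,0.287,0,0,0,0],[0.035,0.287,0,0,0,0],[0.035,0.287,0,0,0,0],[0.035,0.287,0,0,0,0],[0.035,0.287,0,0,0,0],[0.035,0.287,0,0,0,0],[0.035,0.287,0,0,0,0],[0.035,0.287,0,0,0,0],[0.035,0.287,0,0,0,0]]}}

```text
clock: 15.75
position: [0.4355, 0.0824, 0.0491]
eef_rot: [-0.191, -3.136, 0.0]
wrist_force: [0.1, -3.2, 0.1]
width: 0.158
finger_force: 40.0
```

Request:
{"op": "servo_tool", "data": {"increments": [[-0.16,0.2,0,0,0,0],[-0.16,0.2,0,0,0,0],[-0.16,0.2,0,0,0,0],[-0.16,0.2,0,0,0,0],[-0.16,0.2,0,0,0,0],[-0.16,0.2,0,0,0,0],[-0.16,0.2,0,0,0,0],[-0.16,0.2,0,0,0,0],[-0.16,0.2,0,0,0,0],[-0.16,0.2,0,0,0,0]]}}

```text
clock: 16.58
position: [0.4818, 0.1269, 0.0491]
eef_rot: [-0.191, -3.136, 0.0]
wrist_force: [-3.0, -3.8, 2.7]
width: 0.154
finger_force: 40.0
```

Request:
{"op": "servo_tool", "data": {"increments": [[-0.16,0.2,0,0,0,0],[-0.16,0.2,0,0,0,0],[-0.16,0.2,0,0,0,0],[-0.16,0.2,0,0,0,0],[-0.16,0.2,0,0,0,0],[-0.16,0.15,0,0,0,0],[-0.1,0.1,0,0,0,0],[-0.06,0,0,0,0,0],[0,0,0,0,0,0],[0,0,0,0,0,0]]}}

```text
clock: 17.42
position: [0.5132, 0.1547, 0.0492]
eef_rot: [0.19, 3.135, 0.002]
wrist_force: [-1.5, 1.3, 2.3]
width: 0.156
finger_force: 40.0
```

Run:
```python
from h import *
im,d,P=shot("scene","s6"); s=arm.read_state(); print(s["position"],s["eef_rot"],s["wrist_force"])
Rm=R.from_rotvec(s["eef_rot"]).as_matrix(); cen=s["position"][:2]-.095*Rm[:2,0]; print("pan est",cen, "toolshift to (.621,.158):",((np.array([.621,.158,0])-[*cen,0])@Rm/.025).round(3))
b,_,_=load("scene0"); C=cloud(d,P)
f=C[(d>0)&(abs(C[...,2]-.0785)<.004)&(np.hypot(C[...,0]-cen[0],C[...,1]-cen[1])<.048)]
f=f[f[:,0]>cen[0]-.03]; print(len(f),cv2.minEnclosingCircle((f[:,:2]*1000).astype(np.float32)))
def px(x,y,z):
    q=(np.array([[x,y,z]])-P[3])@P[2]; q=q*[1,-1,-1]
    return cv2.projectPoints(q,np.zeros(3),np.zeros(3),P[0],P[1])[0].ravel()
u,v=px(*cen,.003).astype(int); print(u,v)
u0,v0=u-64,v-60
cv2.imwrite("pics/p6.png",cv2.resize(im[v0:v0+96,u0:u0+128,::-1],(768,576),interpolation=cv2.INTER_CUBIC)); print(u0,v0)
```

```text
[0.51317193 0.15460384 0.04914939] [1.90250983e-01 3.13499533e+00 1.95350865e-03] [-0.54633921  1.53485245  1.07379866]
pan est [0.60747473 0.14311573] toolshift to (.621,.158): [-0.465  0.656  0.001]
79 ((611.1791381835938, 142.22486877441406), 42.83916091918945)
321 231
257 171
```

View pics/p6.png

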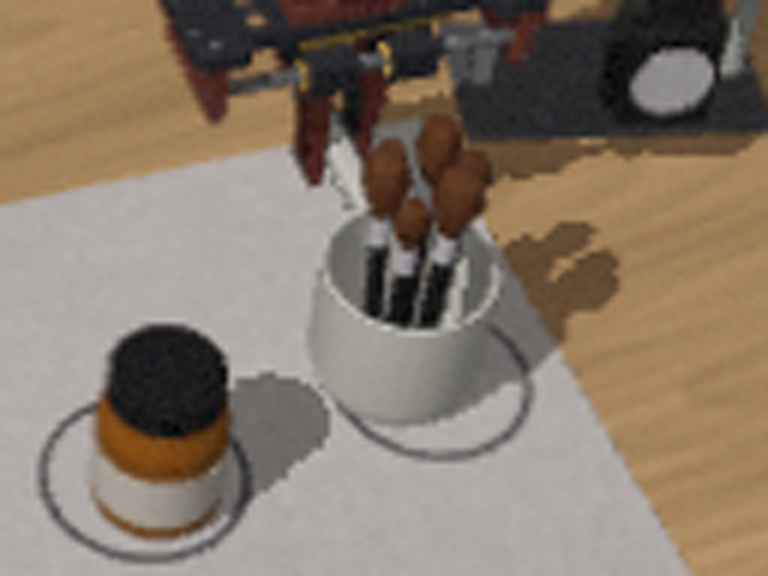

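The pan is about 20 mm short of the ring: it shows at (405,330), with the ring's free arc at lower right (445,455)–(530,390). I'll move the rest and check against the ring as seen unoccluded in the scene camera.

Request:
{"op": "servo_tool", "data": {"increments": [[-0.05,0.07,0,0,0,0],[-0.1,0.14,0,0,0,0],[-0.1,0.15,0,0,0,0],[-0.1,0.14,0,0,0,0],[-0.08,0.1,0,0,0,0],[-0.03,0.05,0,0,0,0],[0,0,0,0,0,0],[0,0,0,0,0,0]]}}

```text
clock: 18.13
position: [0.5268, 0.1688, 0.0491]
eef_rot: [0.191, 3.135, 0.0]
wrist_force: [0.8, -2.6, 0.6]
width: 0.154
finger_force: 40.0
```

Run:
```python
from h import *
im,d,P=shot("scene","s7"); s=arm.read_state(); Rm=R.from_rotvec(s["eef_rot"]).as_matrix(); cen=s["position"][:2]-.095*Rm[:2,0]; print(s["position"],s["wrist_force"],"pan est",cen)
def circ(q):
    A=np.c_[2*q,np.ones(len(q))]; k=np.linalg.lstsq(A,(q**2).sum(1),rcond=None)[0]; return k[:2],np.sqrt(k[2]+k[:2]@k[:2])
def proj(q):
    v,u=np.indices(q.shape[:2]); return at_z(np.c_[u.ravel(),v.ravel()],.003,P).reshape(q.shape[0],q.shape[1],3)[...,:2]
B=proj(im)
for n in("scene3","scene4"):
    g=load(n)[0].mean(2); r=np.hypot(B[...,0]-.621,B[...,1]-.158)
    loc=cv2.blur(g,(15,15)); m=(abs(r-.048)<.01)&(g<loc-12)
    q=B[m]
    for _ in range(4):
        c,rr=circ(q); e=abs(np.hypot(*(q-c).T)-rr); q=q[e<.003]
    print(n,"ring",c,rr,len(q))
# pan rim by projecting rim plane z=.078: white-edge via depth
C=cloud(d,P); f=C[(d>0)&(abs(C[...,2]-.0785)<.004)&(np.hypot(C[...,0]-cen[0],C[...,1]-cen[1])<.05)]
f=f[f[:,0]>cen[0]-.025]; print(len(f),cv2.minEnclosingCircle((f[:,:2]*1000).astype(np.float32)))
f0=cloud(load("scene0")[1],P); d0=load("scene0")[1]; f=f0[(d0>0)&(abs(f0[...,2]-.0785)<.004)&(np.hypot(f0[...,0]-.5465,f0[...,1]+.139)<.05)]
f=f[f[:,0]>.5215]; print("scene0 pan ref (.5466,-.139)",cv2.minEnclosingCircle((f[:,:2]*1000).astype(np.float32)))
u0,v0=257,171
cv2.imwrite("pics/p7.png",cv2.resize(im[v0:v0+96,u0:u0+128,::-1],(768,576),interpolation=cv2.INTER_CUBIC))
```

```text
[0.52679309 0.16883673 0.04906103] [ 0.61293306 -1.83142501  1.25039836] pan est [0.62109045 0.15730431]
scene3 ring [0.6225451  0.15723194] 0.047958411485781643 159
scene4 ring [0.62261951 0.15720173] 0.04790092319253903 158
69 ((624.0756225585938, 155.3226318359375), 42.77165985107422)
scene0 pan ref (.5466,-.139) ((549.9409790039062, -139.5142059326172), 43.317447662353516)
```

View pics/p7.png

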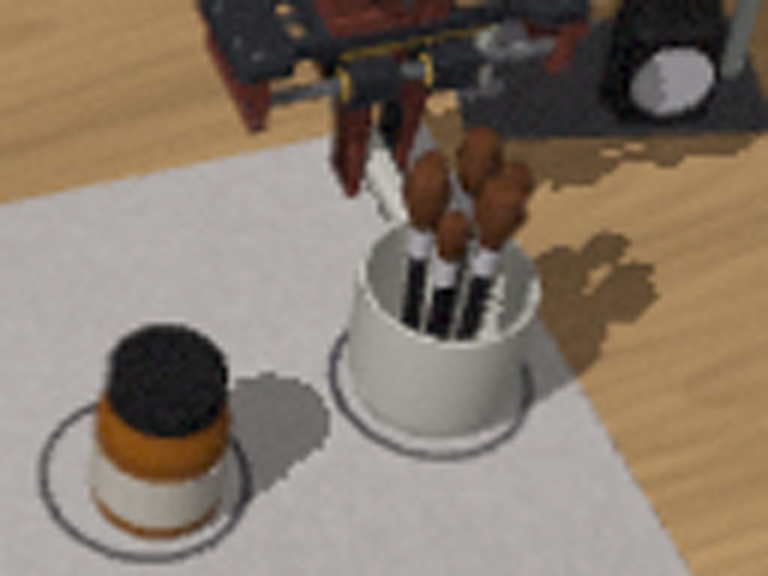

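The pan now sits inside the ring, with the free gap even all round; the ring spans u 330–533 and the foot centre is near u 437. The numbers agree to within about 2 mm. I'll release and retreat.

Request:
{"op": "servo_tool", "data": {"increments": [[0,0,0,0,0,0],[0,0,0,0,0,0],[0,0,0,0,0,0],[0,0,0,0,0,0],[0,0,0,0,0,0],[0,0,0,0,0,0],[0,0,0,0,0,0],[0,0,0,0,0,0]], "hand": 0.5}}

```text
clock: 18.85
position: [0.5263, 0.1688, 0.0491]
eef_rot: [-0.191, -3.136, -0.0]
wrist_force: [0.1, -0.0, 0.8]
width: 0.502
finger_force: 0.0
```

Request:
{"op": "servo_tool", "data": {"increments": [[0,0,-0.3,0,0,0],[0,0,-0.7,0,0,0],[0,0,-1,0,0,0],[0,0,-1,0,0,0],[0,0,-1,0,0,0],[0,0,-1,0,0,0],[0,0,-1,0,0,0],[0,0,-1,0,0,0],[0,0,-0.7,0,0,0],[0,0,-0.3,0,0,0]]}}

```text
clock: 19.68
position: [0.527, 0.169, 0.2534]
eef_rot: [0.191, 3.13, 0.003]
wrist_force: [-0.3, -0.2, 0.9]
width: 0.5
finger_force: 0.0
```

Request:
{"op": "servo_tool", "data": {"increments": [[0.5,0,0,0,0,0],[0.5,0,0,0,0,0],[0.4,0,0,0,0,0],[0,0,0,0,0,0],[0,0,0,0,0,0]]}}

```text
clock: 20.1
position: [0.4913, 0.1731, 0.249]
eef_rot: [0.19, 3.136, -0.0]
wrist_force: [1.2, 0.7, -0.0]
width: 0.504
finger_force: 0.0
```

Run:
```python
from h import *
im,d,P=shot("wrist","w8"); a,_,_=shot("scene","s8"); s=arm.read_state(); print(s["clock"],s["position"])
C=cloud(d,P); c=C[d>0]
f=c[(abs(c[:,2]-.077)<.004)&(np.hypot(c[:,0]-.621,c[:,1]-.1575)<.05)&(c[:,0]>.59)]
print("rim",len(f),cv2.minEnclosingCircle((f[:,:2]*1000).astype(np.float32)))
cv2.imwrite("pics/p8.png",np.hstack([cv2.resize(a[60:300,192:512,::-1],(400,300)),cv2.resize(im[:,:,::-1],(400,300))]))
```

```text
20.2 [0.49174152 0.17295391 0.24878992]
rim 157 ((620.9830322265625, 156.63719177246094), 41.85688781738281)
```

View pics/p8.png

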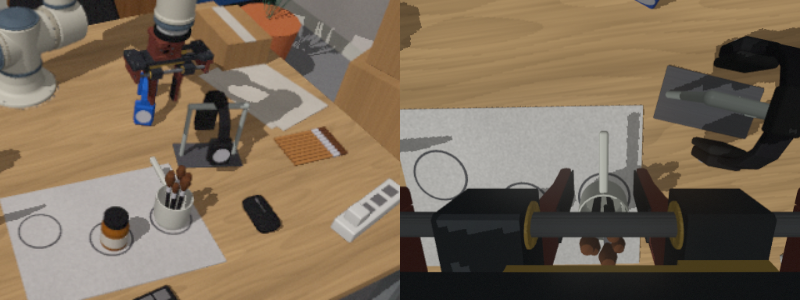

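The final views show the headphones hung between the posts and the pan upright in the goal ring, with its rim centre at (0.621, 0.157) against the ring at (0.621–0.6225, 0.157–0.158). The bystanders have not moved.

```bash
python3 -c "
from plant import arm
print(arm.finish_job())"
```

```text
the job is handed in; nothing more can be done
None
```

The job is handed in at about 20 s on the robot's clock: the headphones hang over the bar between the posts, and the pan was slid along the board to within about 2 mm of the ring's centre. The jar, phone stand, mouse and brush bundle were left where they are.

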